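# Gauge the bushings and bar the pass tray

## Robot

A 6-joint arm with a two-finger parallel gripper is mounted at the origin on the work surface. World frame = base frame: x ahead of the robot, y to its left, z up, the work surface at z = 0. Lengths are in m, angles in rad, forces in N, time in s.
With the tool pointing down it reaches from about 0.3 to 0.875 m from the base axis. Payload 6.4 kg.
Tool frame: the origin (TCP) lies at the very end of the fingers, on their centre line; the grasp point (between the pads) lies 19 mm behind it; z points along the fingers, y is the direction in which the jaws open and shut (so a half turn about z gives the same grasp; the last joint's range is limited). The gripper opens to 85 mm and grips with 20 to 120 N. Pads are 22 mm wide; open, the fingers measure 114 mm over their backs; the gripper's body (76 mm by 85 mm) begins 54 mm behind the grasp point. The pads swing forward as they close: fully open they stand 13 mm farther back than shut.
Start: joints at [0.988, 0.181, 1.607, -0, 1.354, -0.206], TCP at [0.212, 0.535, 0.231] pointing down, gripper open.
Joint ranges: [-2.99, 2.99], [-0.89, 2.07], [0.3, 2.58], [-1.14, 4.28], [0, 2.63], [-3.12, 3.12]. Speed limits (rad/s): [2.57, 2.57, 3.01, 3.14, 3.14, 3.14].

## Interface

Orientations are given as a unit quaternion [w, x, y, z].
In Python, from bench import robot gives the robot as it stands.
- The arm moves only by the shell command python3 -m inch 'ROWS'. ROWS is JSON, one flat list of numbers, 5 for each row, row after row: the shift along the tool's x, y, z in cm, then the turn about the tool's z in degrees, then the finger opening in cm, from 0 to 8.54. In form: [tx, ty, tz, yaw, grip, tx, ty, tz, yaw, grip, ...]. A call has 1 to 20 rows; each row is the pose to reach, as a shift and turn from the pose commanded when the call began, along the tool's axes at that moment; what a row does not reach only later rows make up. A row lasts 1/12 s, in which the tool goes at most 41.7 mm and 7.16 degrees, less where a joint would pass 70% of its speed; a pose out of reach is approached as far as the arm can. A call with a gripper value outside its range is refused whole. The fingers move at their own pace and stop on an object; the grip force is fixed at half the most. Time passes only in rows, so rows that repeat a pose let the fingers close. It gives the time, the measured TCP pose, the force and the opening at its end, in the units of the state.
- robot.get_state(): the state, without advancing time (a new reading comes with each control period).
- robot.read_camera(name): name is "scene" or "top" or "wrist"; returns a dict with "frame" (384x512x3 uint8, red, green, blue), "fx", "fy", "cx", "cy" (pixels), "pose" (4x4, takes a point from camera to world coordinates). Camera axes: x right, y down, z forward; pixel columns grow to the right and rows downward; lengths in m; the calibration is good to about 2 mm. A picture is of the moment at which its call begins. There is no depth.
- robot.close_job(): hands the job in, once; it reports no verdict.
Trained networks look in a picture, given as the dict that the camera call returned (one of the last four; its "shot" number tells which), for a name from the list of things; names that differ only in an ending like _2 or _b are one class to them, and where a whole thing is asked for, a point or a joint stands for the part that bears it (a point fixed in the world has none). Each returns a list of dicts, best first, with "conf" (0 to 1); they miss things now and then, are a little off and sometimes report something else, mostly with a low value. They report only what shows in the picture. A call takes as long as a camera call. They do not tell look-alikes from the thing itself.
- robot.boxes_of(picture, name): "box" ([left, top, right, bottom] in pixels, round what is visible of it).
- robot.trace(picture, name): "region" (384x512 bool, what is visible of it) and "box" ([left, top, right, bottom] in pixels, round what is visible of it).
- robot.landmark_of(picture, name): "xy" ([column, row] in pixels: a listed point, or the origin of a listed thing).
The state is a dict: "t": time; "joint_pos": joint angles; "joint_velocities": joint speeds; "joint_torque": joint torques, N m; "position": TCP position; "orientation": TCP orientation; "force": force on the tool from outside, world axes, zero at the start; "torque": the same for the moment, N m; "opening": opening from 0.0 (shut) to 1.0 (fully open).
Only numpy, scipy, OpenCV 4.12 (cv2) and the standard library are available. Lean on these libraries where they do the work, as an engineer would, in place of code of your own. Each camera call takes 0.05 s, during which the arm holds its last target. There are 200 camera calls.

## Task

Gauge every bronze bushing on the bench on the stepped gauge pin, one at a time from the smallest outside diameter to the largest, lowering each squarely as far as it will go. Stand those that slide fully down to the gauge's base on the floor of the pass tray between its two supports, and those that stop at the pin's step on the floor of the plain grey reject pan. Finish by laying the retaining bar flat across the tray's two supports, in both notches and centred end to end, and leave the other things on the bench where they are.

Things in the scene. Friction and masses are not known exactly. Their poses are not given: they have to be found in the camera images.
- bushing_a: loose bronze bushing, the smallest of the up to five (outside diameter 32 mm, of 32, 38, 44, 50, 56): plain ring 30 mm tall, standing on end, 0.14 kg within 30 %. Its bore is either 19 mm (slides down to the gauge's base) or 13 mm (stops at the step); the gauge tells which. Origin: centre of its underside, z up. May be absent.
- bushing_b: loose bronze bushing, the second smallest of the up to five (outside diameter 38 mm, of 32, 38, 44, 50, 56): plain ring 30 mm tall, standing on end, 0.21 kg within 30 %. Its bore is either 19 mm (slides down to the gauge's base) or 13 mm (stops at the step); the gauge tells which. Origin: centre of its underside, z up. May be absent.
- bushing_c: loose bronze bushing, the middle-sized of the up to five (outside diameter 44 mm, of 32, 38, 44, 50, 56): plain ring 30 mm tall, standing on end, 0.30 kg within 30 %. Its bore is either 19 mm (slides down to the gauge's base) or 13 mm (stops at the step); the gauge tells which. Origin: centre of its underside, z up. May be absent.
- bushing_d: loose bronze bushing, the second largest of the up to five (outside diameter 50 mm, of 32, 38, 44, 50, 56): plain ring 30 mm tall, standing on end, 0.40 kg within 30 %. Its bore is either 19 mm (slides down to the gauge's base) or 13 mm (stops at the step); the gauge tells which. Origin: centre of its underside, z up. May be absent.
- bushing_e: loose bronze bushing, the largest of the up to five (outside diameter 56 mm, of 32, 38, 44, 50, 56): plain ring 30 mm tall, standing on end, 0.52 kg within 30 %. Its bore is either 19 mm (slides down to the gauge's base) or 13 mm (stops at the step); the gauge tells which. Origin: centre of its underside, z up. May be absent.
- gauge: stepped gauge pin, fixed upright: steel disc base 80 mm across, 12 mm thick; on its centre a pin of 16 mm diameter from 12 to 54 mm above the bench, a cone from 16 down to 10 mm between 54 and 62 mm (the step), then a nose of 10 mm diameter with a chamfered tip at 81 mm. Origin: centre of the base's underside, on the pin's axis; z up.
- gauge_base (a point): point on the pin's axis on top of the gauge's base, 12 mm above the bench: here comes the underside of a bushing with a 19 mm bore.
- gauge_step (a point): point on the pin's axis on the cone, 58 mm above the bench: here stops the underside of a bushing with a 13 mm bore.
- pass_tray: aluminium tray, fixed, 100 mm (its x) by 290 mm (its y), floor 5 mm thick, rim 4 mm thick, 13 mm high. Between its two bar supports (see pass_tray_notch_l, _r) is a 92 x 224 mm floor for bushings that pass. Origin: centre of the underside, z up.
- pass_tray_notch_l (a point): centre of the notch floor of the tray's support at its y = +120 mm: a dark steel block 50 mm wide (tray x), 16 mm thick (tray y), with an open-topped notch 26 mm wide (x), notch floor 42 mm and cheek tops 54 mm above the bench.
- pass_tray_notch_r (a point): the same for the other support, at the tray's y = -120 mm.
- reject_pan: plain grey steel pan for bushings that fail, fixed, no supports: 140 mm (its x) by 160 mm (its y) outside, walls 5 mm thick and 15 mm high, floor 5 mm thick. Origin: centre of the underside, z up.
- bar: loose retaining bar, 0.4 kg: flat steel strip 20 mm wide (its x), 270 mm long (its y), 10 mm thick, with a dark grip block 16 mm wide (x), 50 mm long (y) and 26 mm tall on its middle (block top 36 mm above the strip's underside). Lies flat on the bench, block up. Origin: centre of the underside, z up. Either way round is right.
- steel_slug: bystander, loose: solid dark steel slug 32 mm across, 16 mm high; leave alone. Origin near the underside's centre
- grease_pot: bystander, loose: small grey pot 30 mm across, 35 mm high, between the bushings and the pass tray; leave alone. Origin near the underside's centre
- screwdriver: bystander, loose: screwdriver with a wooden handle, lying on the bench; leave alone. Origin near the underside's centre
Mind the look-alikes: they are no part of the job. Leave any blue or green look-alike of the bushing_c alone.

How it is judged:
By the outcome, as a careful person would: the job done as asked, in the order asked, and still so for the second after the job is handed in, with the robot touching nothing.
Of bushing_a, bushing_b, bushing_c, bushing_d, bushing_e only 3 to 4 are there at a start; the rules pass over those that are not, and their reading is None.
At some moment in a run one of bushing_a, bushing_b, bushing_c, bushing_d, bushing_e, bar may be knocked a few centimetres aside while the robot is not near it.
It also fails if it takes over 210 s, if anything falls off the work surface, if the arm or the gripper's body presses on something with over 40 N, if the wrist force passes 120 N, or if a joint passes its speed limit or range.

## Working session

There is one attempt and no reset: what is moved stays moved. The work goes in short steps, Python scripts to look and compute and a shell command to move; the robot and the scene stay as the last step left them, time stands still between calls to the robot, and variables do not carry over. Pictures are saved under pics/ and viewed, about 12 in all and at most 16, crops included, and the job is handed in when it is done.

```bash
ls; mkdir -p pics; cat > h.py <<'E'
import numpy as np, cv2
from bench import robot
from scipy.spatial.transform import Rotation as R
def ray(p,uv):
    T=np.array(p["pose"]); d=T[:3,:3]@np.array([(uv[0]-p["cx"])/p["fx"],(uv[1]-p["cy"])/p["fy"],1.]); return T[:3,3],d
def onz(p,uv,z):
    o,d=ray(p,uv); return o+d*(z-o[2])/d[2]
def tri(obs):
    A=np.zeros((3,3));b=np.zeros(3)
    for p,uv in obs:
        o,d=ray(p,uv); d=d/np.linalg.norm(d); M=np.eye(3)-np.outer(d,d); A+=M;b+=M@o
    return np.linalg.solve(A,b)
def proj(p,X):
    T=np.linalg.inv(np.array(p["pose"])); c=T[:3,:3]@np.array(X)+T[:3,3]; return np.array([c[0]/c[2]*p["fx"]+p["cx"],c[1]/c[2]*p["fy"]+p["cy"]])
def save(p,n): cv2.imwrite("pics/"+n,cv2.cvtColor(p["frame"],cv2.COLOR_RGB2BGR))
def tool(X,st=None):
    "world point -> shift in cm in present tool axes"
    st=st or robot.get_state(); q=st["orientation"]; r=R.from_quat([q[1],q[2],q[3],q[0]])
    return (r.inv().apply(np.array(X)-st["position"])*100).round(2)
E
python3 - <<'E'
from h import *
np.set_printoptions(precision=3,suppress=True)
a=robot.read_camera("top");b=robot.read_camera("scene")
save(a,"top0.png");save(b,"scene0.png")
for n,p in(("top",a),("scene",b)):
    print(n,p["fx"],np.array(p["pose"]).tolist())
    for k in ["bushing_a","gauge","gauge_base","gauge_step","pass_tray","pass_tray_notch_l","pass_tray_notch_r","reject_pan","bar","steel_slug","grease_pot","screwdriver"]:
        print(k,[(np.round(l["xy"],1).tolist(),round(l["conf"],2)) for l in robot.landmark_of(p,k)])
    print([(np.round(l["box"]).tolist(),round(l["conf"],2)) for l in robot.boxes_of(p,"bushing_a")])
print(robot.get_state())
E
```

```text
pics
top 373.89453870744927 [[0.09801250518993551, -0.969127667238744, 0.22624127258036483, 0.26145983497803543], [-0.9951812326828731, -0.0960863627523185, 0.019537784132981545, -0.031810723090877], [0.0028040938268925654, -0.2270660156990031, -0.9738753316376743, 1.1131084136810663], [0.0, 0.0, 0.0, 1.0]]
bushing_a [([278.7, 218.2], 0.65), ([226.2, 195.9], 0.62), ([262.1, 242.2], 0.51), ([251.7, 212.6], 0.47), ([206.4, 209.0], 0.45)]
gauge [([139.6, 200.3], 0.73)]
gauge_base [([138.4, 203.0], 0.85)]
gauge_step [([131.7, 197.0], 0.91)]
pass_tray [([275.5, 146.4], 0.71), ([253.2, 212.7], 0.71)]
pass_tray_notch_l [([236.7, 133.9], 0.91)]
pass_tray_notch_r [([236.7, 133.9], 0.91)]
reject_pan [([364.7, 212.0], 0.66)]
bar [([165.9, 146.2], 0.79)]
steel_slug [([204.7, 209.9], 0.53)]
grease_pot [([276.2, 147.1], 0.67), ([252.5, 174.4], 0.37), ([315.9, 148.6], 0.36)]
screwdriver [([375.1, 170.7], 0.78)]
[([246.0, 206.0, 261.0, 219.0], 0.7), ([197.0, 205.0, 208.0, 217.0], 0.69), ([254.0, 233.0, 270.0, 251.0], 0.55), ([273.0, 208.0, 285.0, 228.0], 0.42), ([337.0, 189.0, 392.0, 238.0], 0.26)]

[... 841 characters left out ...]
([260.8, 230.0], 0.47)]
screwdriver [([144.3, 155.4], 0.58)]
[([330.0, 220.0, 347.0, 241.0], 0.86), ([296.0, 163.0, 316.0, 184.0], 0.82), ([283.0, 188.0, 304.0, 212.0], 0.8), ([292.0, 217.0, 309.0, 237.0], 0.76), ([263.0, 170.0, 280.0, 190.0], 0.74)]
{'t': 1.4, 'joint_pos': array([ 0.988,  0.181,  1.607, -0.   ,  1.354, -0.206]), 'joint_velocities': array([ 0.002, -0.001, -0.   ,  0.   , -0.001,  0.001]), 'joint_torque': array([ -0.   , -44.484, -35.167,  -0.   ,   0.001,   0.   ]), 'position': array([0.212, 0.535, 0.231]), 'orientation': array([-0.   ,  0.187,  0.982, -0.   ]), 'force': array([ 0.357, -0.314, -0.408]), 'torque': array([-0.02 ,  0.012,  0.042]), 'opening': 0.998830562526079}
```

```bash
python3 - <<'E'
import cv2
a=cv2.imread("pics/top0.png")[110:270,100:420];cv2.imwrite("pics/t1.png",cv2.resize(a,None,fx=2.5,fy=2.5,interpolation=cv2.INTER_CUBIC))
a=cv2.imread("pics/scene0.png")[110:384,110:460];cv2.imwrite("pics/s1.png",cv2.resize(a,None,fx=2.18,fy=2.18,interpolation=cv2.INTER_CUBIC))
E
```

```text
(no output)
```

View pics/t1.png

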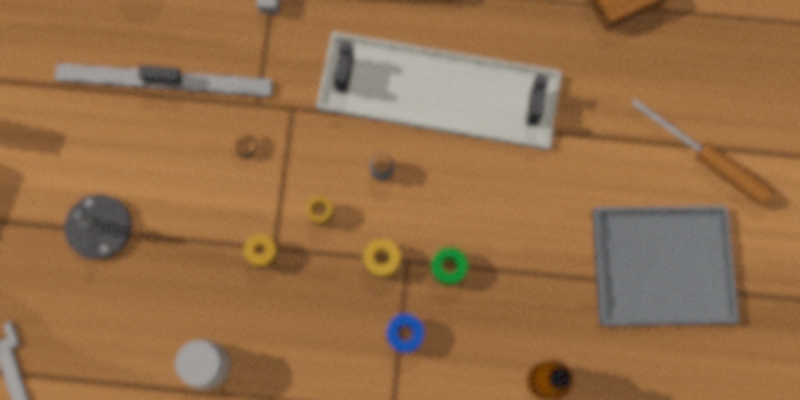

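View pics/s1.png

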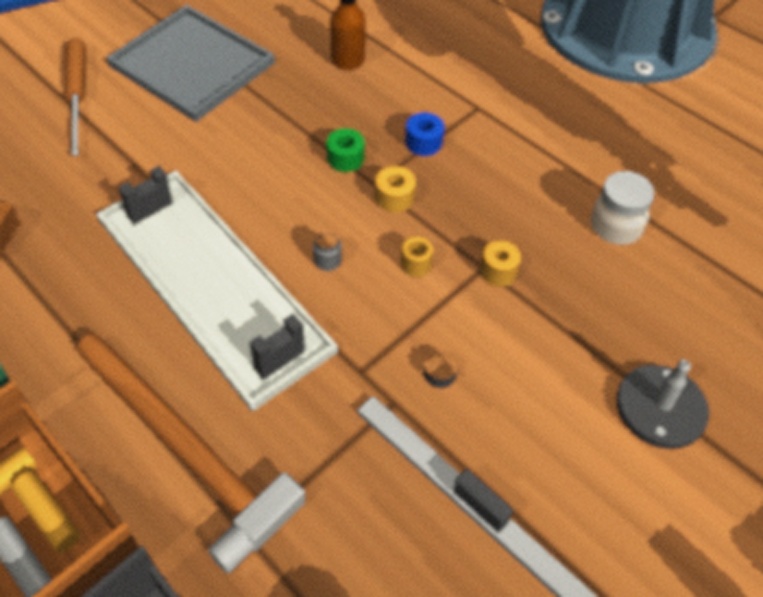

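```bash
cat >> h.py <<'E'
def bronze(p,lo=(21,110,60),hi=(33,255,255),amin=25):
    m=cv2.inRange(cv2.cvtColor(p["frame"],cv2.COLOR_RGB2HSV),lo,hi)
    n,l,s,c=cv2.connectedComponentsWithStats(m)
    return [(s[i][:5].tolist(),c[i].round(1).tolist()) for i in range(1,n) if s[i][4]>amin],l
E
python3 - <<'E'
from h import *
np.set_printoptions(precision=4,suppress=True)
a=robot.read_camera("top");b=robot.read_camera("scene")
for p in(a,b):
    for x in bronze(p)[0]: print(x)
    f=cv2.cvtColor(p["frame"],cv2.COLOR_RGB2HSV)
    print([f[v,u].tolist() for u,v in ([(252,207),(225,189),(300,250)] if p is a else [(300,190),(335,226),(350,180)])])
g=tri([(a,[131.7,197]),(b,[421.4,282.2])]);print("step",g,tri([(a,[138.4,203.0]),(b,[414.7,290.7])]))
print("bar",tri([(a,[165.9,146.2]),(b,[329,343.2])]), onz(a,[236.7,133.9],.042),onz(b,[237.6,263.6],.042),onz(b,[179.4,195.4],.042))
print("pan",tri([(a,[364.7,212]),(b,[197.6,138.3])]),onz(a,[364.7,212],0),onz(b,[197.6,138.3],0))
print("bar ends",[onz(a,[100+u/2.5,110+v/2.5],.01) for u,v in((57,73),(271,88))], "tray notches",[onz(a,[100+u/2.5,110+v/2.5],.042) for u,v in((344,68),(537,100))],"pan corners",[onz(a,[100+u/2.5,110+v/2.5],.015) for u,v in((595,208),(727,207),(738,323),(603,326))])
print("grease/slug",[onz(a,[100+u/2.5,110+v/2.5],.0) for u,v in((382,175),(246,150))])
print(robot.get_state()["t"])
E
```

```text
([265, 60, 4, 13, 37], [266.1, 66.1])
([425, 67, 11, 22, 112], [431.0, 78.9])
([410, 78, 16, 7, 28], [416.3, 79.7])
([247, 207, 13, 13, 59], [254.0, 212.8])
[[21, 179, 185], [18, 169, 174], [15, 149, 154]]
([0, 171, 17, 12, 82], [7.6, 176.7])
([284, 187, 16, 12, 84], [291.9, 192.6])
([336, 222, 11, 11, 32], [342.0, 227.7])
([91, 319, 34, 27, 174], [107.7, 331.2])
[[16, 176, 187], [20, 191, 232], [14, 164, 197]]
step [0.4373 0.3461 0.0553] [0.4293 0.3409 0.0056]
bar [ 0.6241  0.2915 -0.0183] [0.6635 0.0686 0.042 ] [0.6591 0.0683 0.042 ] [ 0.6367 -0.1637  0.042 ]
pan [ 0.4653 -0.3329  0.0086] [ 0.4696 -0.3382  0.    ] [ 0.4584 -0.3378 -0.    ]
bar ends [array([0.6229, 0.4228, 0.01  ]), array([0.6298, 0.155 , 0.01  ])] tray notches [array([0.6532, 0.0648, 0.042 ]), array([ 0.6357, -0.1709,  0.042 ])] pan corners [array([ 0.516 , -0.2523,  0.015 ]), array([ 0.5329, -0.4103,  0.015 ]), array([ 0.3952, -0.4255,  0.015 ]), array([ 0.3762, -0.2686,  0.015 ])]
grease/slug [array([0.5351, 0.0069, 0.    ]), array([0.5501, 0.1771, 0.    ])]
1.5
```

```bash
python3 - <<'E'
from h import *
np.set_printoptions(precision=4,suppress=True)
a=robot.read_camera("wrist");st=robot.get_state()
q=st["orientation"]; r=R.from_quat([q[1],q[2],q[3],q[0]]).as_matrix()
T=np.array(a["pose"]); print(a["fx"],a["cx"],a["cy"]);print("cam in tool",r.T@(T[:3,3]-st["position"]),"\n",r.T@T[:3,:3]); print(r)
b=robot.read_camera("top")
for u,v in((318,208),(260,248),(382,255)): print(onz(b,[100+u/2.5,110+v/2.5],.03))
print(tool([.46,.11,.28],st))
E
```

```text
295.7677279729254 253.8541516180268 190.00519659187015
cam in tool [ 0.0768  0.0011 -0.1421] 
 [[-0.0008 -0.9537 -0.3009]
 [ 1.     -0.0009  0.0001]
 [-0.0004 -0.3009  0.9537]]
[[-0.9298  0.368  -0.    ]
 [ 0.368   0.9298 -0.    ]
 [ 0.     -0.     -1.    ]]
[0.4802 0.0771 0.03  ]
[0.4259 0.1392 0.03  ]
[ 0.4317 -0.0039  0.03  ]
[-38.73 -30.34  -4.87]
```

```bash
python3 -m inch '[-39.4,-32.3,-2.9,-21.6,8.5, -39.4,-32.3,-2.9,-21.6,8.5, -39.4,-32.3,-2.9,-21.6,8.5, -39.4,-32.3,-2.9,-21.6,8.5, -39.4,-32.3,-2.9,-21.6,8.5, -39.4,-32.3,-2.9,-21.6,8.5, -39.4,-32.3,-2.9,-21.6,8.5, -39.4,-32.3,-2.9,-21.6,8.5, -39.4,-32.3,-2.9,-21.6,8.5, -39.4,-32.3,-2.9,-21.6,8.5, -39.4,-32.3,-2.9,-21.6,8.5, -39.4,-32.3,-2.9,-21.6,8.5, -39.4,-32.3,-2.9,-21.6,8.5, -39.4,-32.3,-2.9,-21.6,8.5, -39.4,-32.3,-2.9,-21.6,8.5, -39.4,-32.3,-2.9,-21.6,8.5, -39.4,-32.3,-2.9,-21.6,8.5, -39.4,-32.3,-2.9,-21.6,8.5]'
python3 - <<'E'
from h import *
np.set_printoptions(precision=4,suppress=True)
a=robot.read_camera("wrist");save(a,"w1.png"); st=robot.get_state(); print(st["position"],st["orientation"])
np.save("w1.npy",a,allow_pickle=True)
print(bronze(a,lo=(17,150,60))[0])
print([np.round(x["box"],1).tolist()+[round(x["conf"],2)] for x in robot.boxes_of(a,"bushing_a")])
E
```

```text
t: 3.1
position: [0.4585, 0.0906, 0.2602]
orientation: [-0.0, -0.001, 1.0, 0.0]
force: [0.6, -0.1, -0.6]
opening: 0.998
[0.4586 0.0905 0.2603] [ 0.     -0.0011  1.      0.0001]
[([164, 121, 38, 36, 818], [182.1, 138.3]), ([280, 120, 31, 30, 599], [295.1, 134.5]), ([234, 163, 23, 26, 296], [245.0, 176.4])]
[[166.0, 119.2, 201.8, 157.9, 0.87], [127.5, 45.9, 175.1, 86.4, 0.86], [230.9, 163.5, 256.4, 188.7, 0.74], [279.5, 121.8, 311.7, 155.1, 0.67], [101.5, 119.8, 143.1, 159.0, 0.55], [58.4, 244.0, 258.9, 321.4, 0.51]]
```

View pics/w1.png

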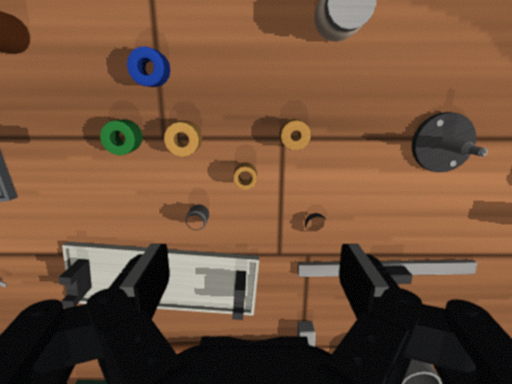

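```bash
cat >> h.py <<'E'
from scipy.optimize import least_squares
th=np.linspace(0,2*np.pi,72)
def fitcyl(obs,x0,h=.03,z0=0,free_r=True,r0=.02):
    "obs: list of (picture, box edges l,t,r,b as continuous px)"
    def pts(v):
        r=v[2] if free_r else r0
        return np.array([[v[0]+r*np.cos(t),v[1]+r*np.sin(t),z] for t in th for z in(z0,z0+h)])
    def f(v):
        e=[]
        for p,b in obs:
            q=np.array([proj(p,X) for X in pts(v)]); e+=[q[:,0].min()-b[0],q[:,1].min()-b[1],q[:,0].max()-b[2],q[:,1].max()-b[3]]
        return np.array(e)
    s=least_squares(f,list(x0[:2])+[r0]); return s.x,s.fun
E
python3 - <<'E'
from h import *
np.set_printoptions(precision=4,suppress=True)
a=np.load("w1.npy",allow_pickle=True).item()
hsv=cv2.cvtColor(a["frame"],cv2.COLOR_RGB2HSV)
for n,bx,x0 in(("c?",[166,119.2,201.8,157.9],(.43,0)),("b?",[279.5,121.8,311.7,155.1],(.43,.14)),("a?",[230.9,163.5,256.4,188.7],(.48,.08))):
    print(n,*fitcyl([(a,bx)],x0))
for n,b,x0 in(("c?",[164,121,38,36],(.43,0)),("b?",[280,120,31,30],(.43,.14)),("a?",[234,163,23,26],(.48,.08))):
    print(n,*fitcyl([(a,[b[0]-.5,b[1]-.5,b[0]+b[2]-.5,b[1]+b[3]-.5])],x0,h=.0001,z0=.03))
im=cv2.cvtColor(a["frame"],cv2.COLOR_RGB2BGR)
cv2.imwrite("pics/w1z.png",np.hstack([cv2.resize(im[v-22:v+23,u-22:u+23],(260,260),interpolation=cv2.INTER_NEAREST) for u,v in((182,138),(295,135),(245,177))]))
E
```

```text
c? [0.4338 0.0016 0.0214] [-1.1733  1.2437  1.2678 -1.1914]
b? [0.4334 0.1451 0.0192] [-0.2472  0.242   0.2292 -0.2316]
a? [0.4841 0.0784 0.0152] [ 1.0629 -1.1647 -1.063   1.1151]
c? [0.4326 0.0024 0.023 ] [ 0.5235 -0.5135 -0.5255  0.533 ]
b? [0.4273 0.1429 0.0189] [ 0.3231 -0.3148 -0.3226  0.3246]
a? [0.48   0.0802 0.0162] [-0.9296  0.9489  0.9297 -0.9729]
```

View pics/w1z.png

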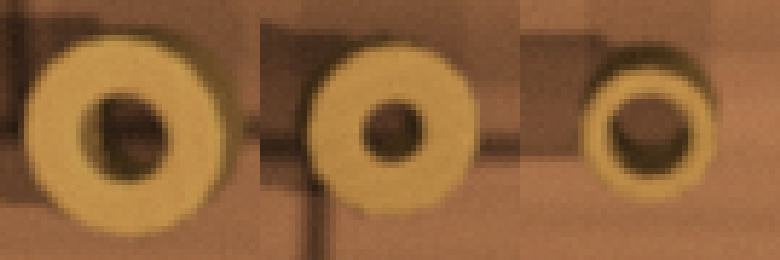

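```bash
python3 -m inch '[-1,-0.5,5,0,8.5,-2,-1.1,11,0,8.5,-2,-1.1,11,0,8.5,-2,-1.1,11,0,8.5,-2,-1.1,11,0,8.5,-2,-1.1,11,0,8.5]'
python3 - <<'E'
from h import *
np.set_printoptions(precision=4,suppress=True)
a=np.load("w1.npy",allow_pickle=True).item()
p=robot.read_camera("wrist");save(p,"w2.png");np.save("w2.npy",p,allow_pickle=True); st=robot.get_state()
print([np.round(x["box"],1).tolist()+[round(x["conf"],2)] for x in robot.boxes_of(p,"bushing_a")])
bl,l=bronze(p,lo=(17,150,60),amin=150)
for s,c in bl:
    b=[s[0]-.5,s[1]-.5,s[0]+s[2]-.5,s[1]+s[3]-.5]; x=onz(p,[(b[0]+b[2])/2,(b[1]+b[3])/2],.03)
    print(s,x, fitcyl([(p,b)],x[:2],h=.0001,z0=.03)[0])
E
```

```text
t: 3.7
position: [0.4799, 0.0788, 0.152]
orientation: [0.001, -0.0, 1.0, -0.0]
force: [0.3, 0.4, 0.2]
opening: 0.997
[[141.9, 107.4, 191.8, 155.7, 0.9], [237.8, 162.1, 270.5, 203.0, 0.8], [82.7, 0.0, 149.8, 55.3, 0.77], [301.6, 102.7, 348.7, 149.2, 0.56]]
[305, 104, 43, 43, 1215] [0.4275 0.1429 0.03  ] [0.4279 0.1429 0.0186]
[140, 106, 54, 50, 1688] [0.4322 0.0029 0.03  ] [0.4328 0.0029 0.0227]
[238, 165, 32, 36, 588] [0.4799 0.0794 0.03  ] [0.4801 0.0794 0.0161]
```

View pics/w2.png

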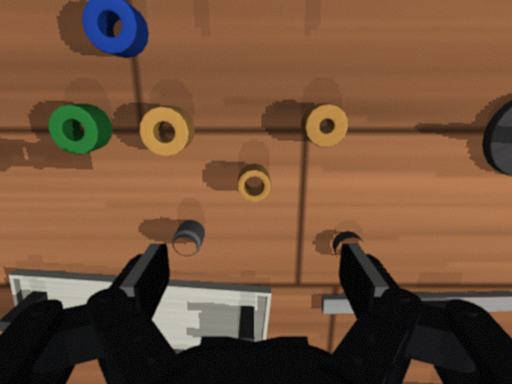

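```bash
python3 -m inch '[0,0.1,4,0,6,0,0.1,8,0,6,0,0.1,12,0,6,0,0.1,14,0,6,0,0.1,14.7,0,6,0,0.1,14.7,0,6,0,0.1,14.7,0,0,0,0.1,14.7,0,0,0,0.1,14.7,0,0,0,0.1,14.7,0,0,0,0.1,14.7,0,0,0,0.1,14.7,0,0,0,0.1,14.7,0,0,0,0.1,14.7,0,0]'
```

```text
t: 4.97
position: [0.4815, 0.0793, 0.006]
orientation: [0.002, -0.0, 1.0, -0.0]
force: [-1.1, -0.4, 6.8]
opening: 0.351
```

```bash
python3 -m inch '[0,0,0,0,0,0,0,-4,0,0,0,0,-8,0,0,0,0,-12,0,0,1,4,-15,0,0,2,8,-17,0,0,3,12,-20,0,0,4,16,-21.4,0,0,4.4,20,-21.4,0,0,4.4,24,-21.4,0,0,4.4,26.6,-21.4,0,0,4.4,26.6,-21.4,0,0,4.4,26.6,-21.4,0,0,4.4,26.6,-21.4,0,0,4.4,26.6,-21.4,0,0]'
python3 - <<'E'
from h import *
np.set_printoptions(precision=4,suppress=True)
p=robot.read_camera("wrist");save(p,"w3.png");np.save("w3.npy",p,allow_pickle=True); st=robot.get_state()
print(st["position"],st["orientation"],st["opening"])
for k in("gauge","gauge_base","gauge_step"): print(k,[(np.round(l["xy"],1).tolist(),round(l["conf"],2)) for l in robot.landmark_of(p,k)])
E
```

```text
t: 6.22
position: [0.4352, 0.3443, 0.2178]
orientation: [0.0, 0.0, 1.0, -0.0]
force: [0.8, 0.1, -1.2]
opening: 0.36
[0.4353 0.3441 0.2177] [ 0.0002  0.0007  1.     -0.0001] 0.3583614934651849
gauge [([251.9, 161.1], 0.76), ([256.6, 167.6], 0.28)]
gauge_base [([254.5, 167.4], 0.76)]
gauge_step [([253.7, 177.9], 0.86)]
```

View pics/w3.png

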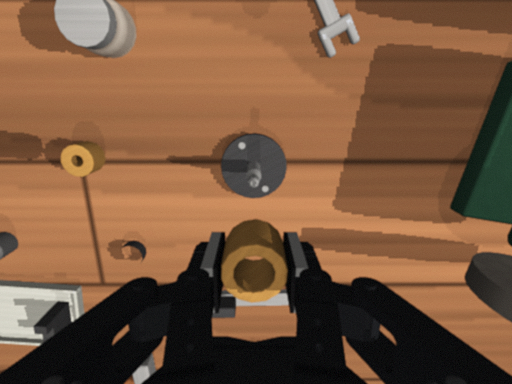

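```bash
python3 - <<'E'
from h import *
np.set_printoptions(precision=4,suppress=True)
p=np.load("w3.npy",allow_pickle=True).item()
for uv,z in(([251.9,161.1],0),([254.5,167.4],.012),([253.7,177.9],.058)): print(onz(p,uv,z))
f=p["frame"]; hsv=cv2.cvtColor(f,cv2.COLOR_RGB2HSV)
m=((hsv[...,1]<90)*255).astype(np.uint8); m[:120]=0;m[205:]=0;m[:,:205]=0;m[:,300:]=0
n,l,s,c=cv2.connectedComponentsWithStats(m); i=1+np.argmax(s[1:,4]); print(s[i],c[i])
ct=max(cv2.findContours((l==i).astype(np.uint8),0,1)[0],key=cv2.contourArea); e=cv2.fitEllipse(ct);print("ell",e,onz(p,e[0],.009))
for k in (150,):
    b=s[i];print(fitcyl([(p,[b[0]-.5,b[1]-.5,b[0]+b[2]-.5,b[1]+b[3]-.5])],(.435,.345),h=.012,r0=.04))
im=cv2.cvtColor(f,cv2.COLOR_RGB2BGR)
A=cv2.resize(im[125:205,205:305],(500,400),interpolation=cv2.INTER_NEAREST);B=cv2.resize(im[210:310,215:295],(320,400),interpolation=cv2.INTER_NEAREST)
cv2.imwrite("pics/w3z.png",np.hstack([A,B])[:, :800])
E
```

```text
[0.435  0.3429 0.    ]
[0.4402 0.3461 0.012 ]
[0.4407 0.3451 0.058 ]
[ 221  134   66   64 3280] [253.2595 165.3381]
ell ((253.258544921875, 165.33575439453125), (63.18067169189453, 64.26850891113281), 94.01803588867188) [0.4383 0.3446 0.009 ]
(array([0.4399, 0.3449, 0.0392]), array([ 0.4189, -0.4282, -0.4189,  0.4434]))
```

View pics/w3z.png

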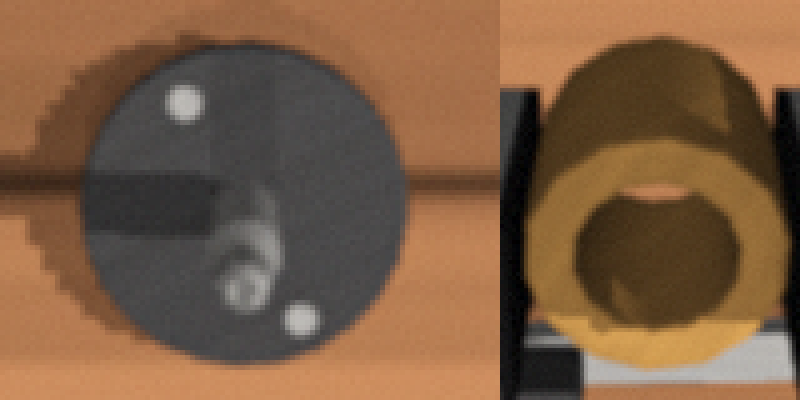

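```bash
python3 - <<'E'
from h import *
np.set_printoptions(precision=4,suppress=True)
p=np.load("w3.npy",allow_pickle=True).item()
print("tip",onz(p,[254.1,182.4],.081))
print(fitcyl([(p,[221.5,243.5,287,301.8])],(.435,.344),h=.0001,z0=.2417,r0=.016))
print(fitcyl([(p,[221.5,243.5,287,301.8])],(.435,.344),h=.0001,z0=.2417,r0=.016,free_r=False))
# bore: cols 575..740 rows 185..328
print(fitcyl([(p,[215+75/4,210+183/4,215+240/4,210+328/4])],(.435,.344),h=.0001,z0=.2417,r0=.0095))
w=np.load("w1.npy",allow_pickle=True).item()
print(tri([(w,[484,151]),(p,[254.1,182.4])]))
E
```

```text
tip [0.4391 0.3455 0.081 ]
(array([0.4363, 0.3455, 0.0152]), array([-0.3263,  0.3637,  0.3263, -0.3888]))
(array([0.4365, 0.3455, 0.016 ]), array([-2.0714, -0.9668,  2.0712,  1.2953]))
(array([0.4367, 0.3455, 0.0095]), array([-0.0891,  0.1007,  0.0891, -0.105 ]))
[0.4393 0.3455 0.0786]
```

```bash
python3 -m inch '[-2,0,0,0,0,-4.3,0,3,0,0,-4.3,0,7,0,0,-4.3,0,11,0,0,-4.3,0,14,0,0,-4.3,0,16,0,0,-4.3,0,16,0,0,-4.3,0,16,0,0,-4.3,0,16,0,0,-4.3,0,16,0,0]'
python3 - <<'E'
from h import *
p=robot.read_camera("wrist");save(p,"w4.png");np.save("w4.npy",p,allow_pickle=True); st=robot.get_state()
np.save("s4.npy",st,allow_pickle=True)
print(st["position"],st["orientation"],st["opening"])
im=cv2.cvtColor(p["frame"],cv2.COLOR_RGB2BGR)
cv2.imwrite("pics/w4z.png",cv2.resize(im[120:320,170:340],None,fx=3,fy=3,interpolation=cv2.INTER_NEAREST))
E
```

```text
t: 7.25
position: [0.4799, 0.346, 0.0598]
orientation: [0.002, 0.0, 1.0, 0.001]
force: [0.6, 0.0, -0.3]
opening: 0.359
[0.47972086 0.34600557 0.05972414] [1.89695717e-03 1.76330302e-05 9.99997836e-01 8.53566142e-04] 0.3560845469924758
```

View pics/w4z.png

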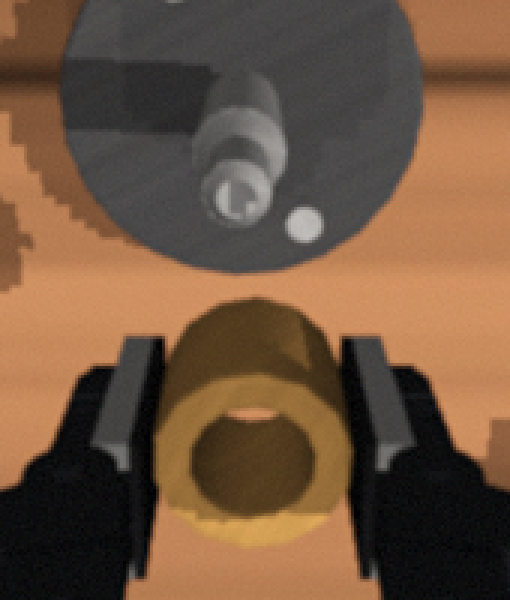

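```bash
python3 - <<'E'
from h import *
np.set_printoptions(precision=4,suppress=True)
p=np.load("w4.npy",allow_pickle=True).item()
z=lambda c:[170+c[0]/3-.17,120+c[1]/3-.17,170+c[2]/3-.17,120+c[3]/3-.17]
print("tip",onz(p,z([237,199,0,0])[:2],.081))
for zz in(.0817,.0837,.0857):
    print(zz,fitcyl([(p,z([154,374,352,547]))],(.48,.346),h=.0001,z0=zz,r0=.016)[0],fitcyl([(p,z([190,395,316,518]))],(.48,.346),h=.0001,z0=zz,r0=.0095)[0])
E
```

```text
tip [0.4398 0.3448 0.081 ]
0.0817 [0.4827 0.347  0.0155] [0.4816 0.347  0.0103]
0.0837 [0.4813 0.347  0.0152] [0.4803 0.347  0.0101]
0.0857 [0.48  0.347 0.015] [0.479 0.347 0.01 ]
```

```bash
python3 -m inch '[0,0,-4,0,0,0,0,-4,0,0,2,-0.1,-4,0,0,4.1,-0.2,-4,0,0,4.1,-0.2,-4,0,0,4.1,-0.2,-4,0,0,4.1,-0.2,-4,0,0,4.1,-0.2,-4,0,0,4.1,-0.2,-4,0,0]'
```

```text
t: 8.05
position: [0.4381, 0.3435, 0.0978]
orientation: [0.001, 0.0, 1.0, 0.0]
force: [-0.9, 0.0, -0.6]
opening: 0.36
```

```bash
python3 -m inch '[0,0,1,0,0,0,0,2,0,0,0,0,2.7,0,0,0,0,3.2,0,0,0,0,3.5,0,0,0,0,3.8,0,0,0,0,4,0,0,0,0,4.2,0,0,0,0,4.2,0,0]'
```

```text
t: 8.8
position: [0.4369, 0.3433, 0.0551]
orientation: [-0.0, -0.0, 1.0, -0.0]
force: [-0.2, -0.0, -0.8]
opening: 0.357
```

```bash
python3 -m inch '[-0.1,0,0.5,0,0,-0.1,0,1,0,0,-0.1,0,1.5,0,0,-0.1,0,2,0,0,-0.1,0,2.5,0,0,-0.1,0,3,0,0,-0.1,0,3.3,0,0,-0.1,0,3.6,0,0,-0.1,0,3.7,0,0,-0.1,0,3.7,0,0]'
```

```text
t: 9.63
position: [0.438, 0.3434, 0.0183]
orientation: [-0.0, -0.0, 1.0, -0.0]
force: [0.2, -0.5, -1.1]
opening: 0.362
```

```bash
python3 -m inch '[0,0,0.1,0,0,0,0,0.2,0,0,0,0,0.2,0,0]'; python3 -m inch '[0,0,0,0,4.5,0,0,0,0,4.5,0,0,0,0,4.5,0,0,0,0,4.5,0,0,0,0,0,0,0,0,0,0,0,0,0,0,0,0,0,0,0,0,0,0,0,0,0,0,0,0,0,0,0,0,0,0,0]'
```

```text
t: 9.88
position: [0.4382, 0.3435, 0.018]
orientation: [0.0, -0.0, 1.0, -0.0]
force: [-5.9, -3.9, 15.4]
opening: 0.36
t: 10.8
position: [0.4382, 0.3435, 0.0165]
orientation: [0.0, -0.0, 1.0, 0.0]
force: [-0.5, 0.3, 4.1]
opening: 0.359
```

```bash
python3 -m inch '[0,0,-2,0,0,0,0,-5,0,0,0,0,-9,0,0,0,0,-13,0,0,-4,-4,-15,0,0,-8,-10,-17,0,0,-12,-18,-17,0,0,-16,-24,-17,0,0,-20,-30,-17,0,0,-21.4,-34.3,-17,0,0,-21.4,-34.3,-17,0,0,-21.4,-34.3,-17,0,0,-21.4,-34.3,-17,0,0,-21.4,-34.3,-17,0,0,-21.4,-34.3,-17,0,0,-21.4,-34.3,-17,0,0]'
python3 - <<'E'
from h import *
np.set_printoptions(precision=4,suppress=True)
p=robot.read_camera("wrist");save(p,"w5.png");np.save("w5.npy",p,allow_pickle=True); st=robot.get_state()
print(st["position"],st["orientation"],st["opening"])
for k in("pass_tray","pass_tray_notch_l","bar"): print(k,[(np.round(l["xy"],1).tolist(),round(l["conf"],2),onz(p,l["xy"],{"p":.0,"b":0}[k[0]] if k[-2]!="_" else .042)) for l in robot.landmark_of(p,k)])
E
```

```text
t: 12.13
position: [0.6522, -0.0018, 0.185]
orientation: [-0.001, 0.002, 1.0, 0.0]
force: [-0.4, 0.7, -0.1]
opening: 0.359
[ 0.6515 -0.0002  0.185 ] [-0.001   0.0008  1.      0.0004] 0.35882224394097684
pass_tray [([209.2, 168.4], 0.79, array([ 0.6529, -0.0513,  0.    ]))]
pass_tray_notch_l [([324.2, 185.7], 0.79, array([0.6614, 0.07  , 0.042 ])), ([81.3, 167.4], 0.66, array([ 0.6414, -0.171 ,  0.042 ]))]
bar []
```

View pics/w5.png

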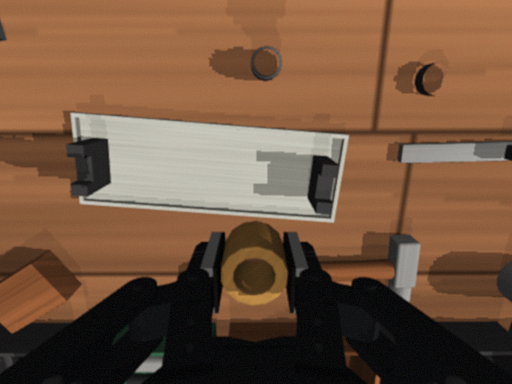

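```bash
python3 -m inch '[-0.3,-1,4,0,0,-0.3,-1,8,0,0,-0.3,-1,12,0,0,-0.3,-1,15,0,0,-0.3,-1,16.5,0,0,-0.3,-1,17.2,0,0,-0.3,-1,17.4,0,0,-0.3,-1,17.5,0,0,-0.3,-1,17.5,0,0]'
```

```text
t: 13.08
position: [0.6569, -0.0096, 0.0137]
orientation: [0.002, -0.0, 1.0, -0.0]
force: [-0.0, 0.2, -1.4]
opening: 0.358
```

```bash
python3 -m inch '[0,0,0.2,0,0,0,0,0.3,0,0,0,0,0.4,0,0,0,0,0.4,0,0]'
```

```text
t: 13.42
position: [0.6563, -0.0099, 0.0095]
orientation: [0.001, -0.0, 1.0, -0.0]
force: [-2.7, 0.9, 7.3]
opening: 0.356
```

```bash
python3 -m inch '[0,0,0,0,4.8,0,0,0,0,4.8,0,0,0,0,4.8,0,0,0,0,4.8,0,0,-4,0,4.8,0,0,-8,0,4.8,0,0,-12,0,6,4,3,-14,0,6,8,6,-14,0,6,12,9,-14,0,6,16,12,-14,0,6,20,14,-14,0,6,22.8,15.2,-14,0,6,22.8,15.2,-14,0,6,22.8,15.2,-14,0,6,22.8,15.2,-14,0,6,22.8,15.2,-14,0,6]'
cat > look.py <<'E'
from h import *
np.set_printoptions(precision=4,suppress=True)
import sys
p=robot.read_camera("wrist");save(p,sys.argv[1]+".png");np.save(sys.argv[1]+".npy",p,allow_pickle=True); st=robot.get_state()
print(st["t"],st["position"],st["orientation"],st["opening"])
bl,l=bronze(p,lo=(17,150,60),amin=150)
for s,c in bl:
    b=[s[0]-.5,s[1]-.5,s[0]+s[2]-.5,s[1]+s[3]-.5]; x=onz(p,[(b[0]+b[2])/2,(b[1]+b[3])/2],.03)
    f=fitcyl([(p,b)],x[:2],h=.0001,z0=.03)[0]; print(s,f,"shift cm",tool([f[0],f[1],.006],st))
E
python3 look.py w6
```

```text
t: 14.83
position: [0.4281, 0.1422, 0.1478]
orientation: [0.001, -0.0, 1.0, -0.0]
force: [-0.3, 0.5, 1.4]
opening: 0.7
14.8833 [0.4284 0.142  0.1478] [ 0.0008  0.0001  1.     -0.0001] 0.70653338583879
[235, 159, 40, 43, 1160] [0.4247 0.1438 0.0193] shift cm [ 0.39  0.19 14.18]
[76, 162, 58, 49, 1667] [0.4307 0.0062 0.025 ] shift cm [ -0.22 -13.57  14.18]
[108, 350, 35, 34, 507] [ 0.6447 -0.0033  0.0217] shift cm [-21.62 -14.52  14.21]
```

```bash
python3 -m inch '[0.2,0.2,4,0,6,0.2,0.2,8,0,6,0.2,0.2,12,0,6,0.2,0.2,13.6,0,6,0.2,0.2,14.2,0,6,0.2,0.2,14.2,0,6,0.2,0.2,14.2,0,0,0.2,0.2,14.2,0,0,0.2,0.2,14.2,0,0,0.2,0.2,14.2,0,0,0.2,0.2,14.2,0,0,0.2,0.2,14.2,0,0,0.2,0.2,14.2,0,0,0.2,0.2,14.2,0,0]'
```

```text
t: 16.05
position: [0.4272, 0.1442, 0.0072]
orientation: [0.002, -0.0, 1.0, -0.0]
force: [-1.5, -2.8, 7.1]
opening: 0.429
```

```bash
python3 -m inch '[0,0,-3,0,0,0,0,-6,0,0,-1,3,-9,0,0,-2.5,7,-9,0,0,-4,11,-9,0,0,-5.3,15,-9,0,0,-5.3,19,-8,0,0,-5.3,20,-5.3,0,0,-5.3,20,-5.3,0,0,-5.3,20,-5.3,0,0,-5.3,20,-5.3,0,0,-5.3,20,-5.3,0,0]'
python3 - <<'E'
from h import *
p=robot.read_camera("wrist");np.save("w7.npy",p,allow_pickle=True); st=robot.get_state()
print(st["position"],st["orientation"],st["opening"])
im=cv2.cvtColor(p["frame"],cv2.COLOR_RGB2BGR)
cv2.imwrite("pics/w7z.png",cv2.resize(im[120:320,170:340],None,fx=3,fy=3,interpolation=cv2.INTER_NEAREST))
E
```

```text
t: 17.05
position: [0.4789, 0.3439, 0.0596]
orientation: [0.001, 0.0, 1.0, 0.0]
force: [-0.1, 0.2, -2.0]
opening: 0.431
[0.47911577 0.34381475 0.05981755] [1.09871614e-03 5.45949933e-04 9.99999157e-01 4.25731343e-04] 0.4257037735451881
```

View pics/w7z.png

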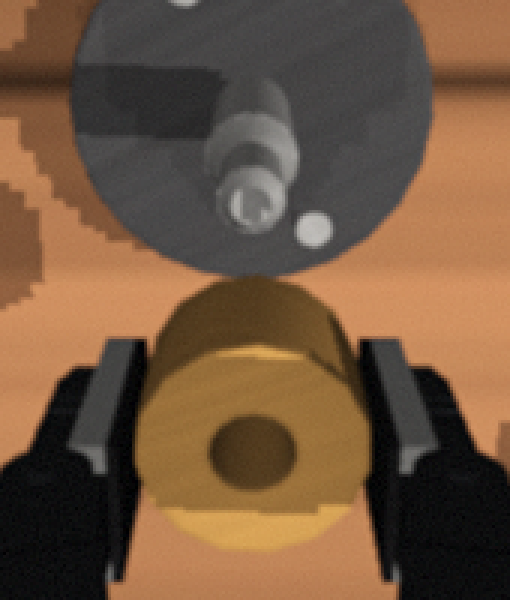

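```bash
cat > rel.py <<'E'
from h import *
np.set_printoptions(precision=4,suppress=True)
def rel(n,tip,outer,bore,rr,rb,ztop):
    p=np.load(n+".npy",allow_pickle=True).item()
    z=lambda c:[170+c[0]/3-.17,120+c[1]/3-.17,170+c[2]/3-.17,120+c[3]/3-.17]
    t=onz(p,z(list(tip)+[0,0])[:2],.081); print("tip",t)
    for zz in(ztop-.002,ztop,ztop+.002):
        a=fitcyl([(p,z(outer))],(.48,.346),h=.0001,z0=zz,r0=rr)[0];b=fitcyl([(p,z(bore))],(.48,.346),h=.0001,z0=zz,r0=rb)[0]
        print(zz,a,b,"need dx dy mm",((t[:2]-a[:2])*1e3).round(1),((t[:2]-b[:2])*1e3).round(1))
E
python3 - <<'E'
from rel import *
rel("w7",(250,204),[135,345,371,551],[208,414,297,490],.019,.0065,.0826)
rel("w4",(237,199),[154,374,352,547],[190,395,316,518],.016,.0095,.0837)
E
```

```text
tip [0.4395 0.3446 0.081 ]
0.0806 [0.4803 0.3449 0.0185] [0.4804 0.3449 0.0069] need dx dy mm [-40.7  -0.4] [-40.8  -0.3]
0.0826 [0.479  0.3449 0.0181] [0.4791 0.3449 0.0068] need dx dy mm [-39.5  -0.4] [-39.5  -0.3]
0.08460000000000001 [0.4777 0.3449 0.0178] [0.4778 0.3449 0.0067] need dx dy mm [-38.2  -0.4] [-38.3  -0.3]
tip [0.4398 0.3448 0.081 ]
0.0817 [0.4827 0.347  0.0155] [0.4816 0.347  0.0103] need dx dy mm [-42.9  -2.2] [-41.9  -2.2]
0.0837 [0.4813 0.347  0.0152] [0.4803 0.347  0.0101] need dx dy mm [-41.6  -2.2] [-40.6  -2.2]
0.0857 [0.48  0.347 0.015] [0.479 0.347 0.01 ] need dx dy mm [-40.2  -2.2] [-39.2  -2.2]
```

```bash
python3 -m inch '[0,0,-4,0,0,0,0,-4,0,0,2,0,-4,0,0,4,0,-4,0,0,4,0,-4,0,0,4,0,-4,0,0,4,0,-4,0,0,4,0,-4,0,0,4,0,-4,0,0]'
```

```text
t: 17.85
position: [0.4391, 0.3443, 0.0987]
orientation: [0.001, 0.0, 1.0, 0.0]
force: [0.1, 0.1, -1.8]
opening: 0.433
```

```bash
python3 -m inch '[0,-0.1,0,0,0,0,-0.1,0.3,0,0,0,-0.1,0.6,0,0,0,-0.1,0.8,0,0,0,-0.1,0.9,0,0,0,-0.1,0.9,0,0]'
```

```text
t: 18.35
position: [0.4377, 0.3432, 0.0887]
orientation: [-0.0, -0.0, 1.0, -0.0]
force: [-0.3, 0.4, -2.2]
opening: 0.428
```

```bash
python3 -m inch '[-0.1,0,0,0,0,-0.1,0,0.1,0,0,-0.1,0,0.3,0,0,-0.1,0,0.5,0,0,-0.1,0,0.7,0,0,-0.1,0,0.9,0,0,-0.1,0,1.2,0,0,-0.1,0,1.2,0,0]'
```

```text
t: 19.02
position: [0.4386, 0.3431, 0.0765]
orientation: [-0.001, -0.0, 1.0, -0.0]
force: [-0.4, 0.2, -2.5]
opening: 0.431
```

```bash
python3 -m inch '[0,0,0.3,0,0,0,0,0.6,0,0,0,0,0.8,0,0,0,0,0.9,0,0,0,0,1.0,0,0,0,0,1.1,0,0,0,0,1.1,0,0]'; python3 -m inch '[0,0,0.1,0,0,0,0,0.2,0,0,0,0,0.2,0,0]'
```

```text
t: 19.6
position: [0.4389, 0.3433, 0.0661]
orientation: [-0.0, -0.0, 1.0, -0.0]
force: [-0.3, -0.1, -2.7]
opening: 0.43
t: 19.85
position: [0.439, 0.3436, 0.0644]
orientation: [0.0, -0.0, 1.0, 0.0]
force: [-1.0, 0.9, -1.3]
opening: 0.43
```

```bash
python3 -m inch '[0,0,0.1,0,0,0,0,0.2,0,0,0,0,0.2,0,0]'
```

```text
t: 20.1
position: [0.4393, 0.3437, 0.0636]
orientation: [0.0, -0.0, 1.0, 0.0]
force: [-4.9, -0.1, 9.6]
opening: 0.43
```

```bash
python3 -m inch '[0,0,-2,0,0,0,0,-5,0,0,0,0,-9,0,0,0,-4,-12,0,0,0,-8,-12,0,0,-2,-12,-12,0,0,-2,-16,-12,0,0,-2,-20,-12,0,0,-2,-24,-12,0,0,-2,-28,-12,0,0,-2,-32,-12,0,0,-2,-36,-12,0,0,-2,-40,-12,0,0,-2,-44,-12,0,0,-2,-48,-12,0,0,-2,-52,-12,0,0,-2,-56,-12,0,0,-2,-60,-12,0,0,-2,-64,-12,0,0,-2,-66,-12,0,0]'; python3 -m inch '[0,0,0,0,0,0,0,0,0,0,0,0,0,0,0]'
python3 - <<'E'
from h import *
np.set_printoptions(precision=4,suppress=True)
p=robot.read_camera("wrist");save(p,"w8.png");print([(l["conf"],onz(p,l["xy"],0),np.round(l["xy"])) for l in robot.landmark_of(p,"reject_pan")])
b=robot.boxes_of(p,"reject_pan")[0]["box"];print(b)
E
```

```text
t: 21.77
position: [0.4585, -0.3215, 0.1824]
orientation: [0.0, 0.001, 1.0, -0.001]
force: [0.3, 0.5, -2.6]
opening: 0.426
t: 22.02
position: [0.4588, -0.3158, 0.1817]
orientation: [-0.0, -0.0, 1.0, 0.001]
force: [0.4, 0.7, -1.7]
opening: 0.433
[(0.94, array([ 0.4617, -0.336 ,  0.    ]), array([235., 171.]))]
[144.9, 98.3, 311.5, 239.1]
```

View pics/w8.png

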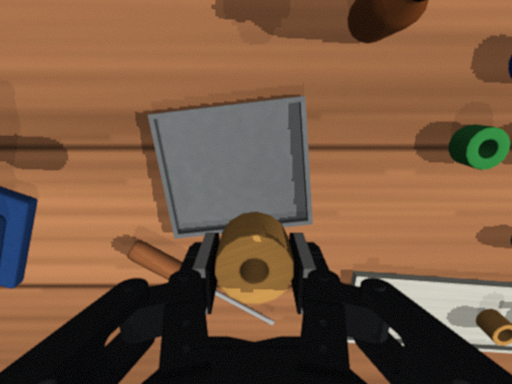

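```bash
python3 -m inch '[0,-2,4,0,0,0,-2,8,0,0,0,-2,12,0,0,0,-2,15,0,0,0,-2,16,0,0,0,-2,16.4,0,0,0,-2,16.7,0,0,0,-2,16.9,0,0,0,-2,16.9,0,0]'; python3 -m inch '[0,0,0.1,0,0,0,0,0.2,0,0,0,0,0.2,0,0]'
```

```text
t: 22.92
position: [0.4604, -0.3377, 0.0153]
orientation: [0.001, -0.0, 1.0, -0.001]
force: [-0.2, -0.1, -2.0]
opening: 0.429
t: 23.17
position: [0.4597, -0.3372, 0.0122]
orientation: [0.001, -0.0, 1.0, -0.001]
force: [-0.2, 0.9, 1.4]
opening: 0.428
```

```bash
python3 -m inch '[0,0,0,0,5.2,0,0,0,0,5.2,0,0,0,0,5.2,0,0,0,0,5.2,0,0,-4,0,5.2,0,0,-8,0,6.5,0,0,-12,0,6.5,0.4,4,-14,0,6.5,0.8,8,-14,0,6.5,1.2,12,-14,0,6.5,1.6,16,-14,0,6.5,2,20,-14,0,6.5,2.4,24,-14,0,6.5,2.8,28,-14,0,6.5,2.8,32,-14,0,6.5,2.8,34.1,-14,0,6.5,2.8,34.1,-14,0,6.5,2.8,34.1,-14,0,6.5,2.8,34.1,-14,0,6.5]'; python3 look.py w9
```

```text
t: 24.75
position: [0.4313, 0.004, 0.1514]
orientation: [0.0, -0.0, 1.0, -0.0]
force: [-0.3, 0.2, -0.0]
opening: 0.762
24.8 [0.4313 0.0035 0.1514] [ 0.0001  0.0002  1.     -0.0002] 0.762873680705698
[226, 158, 46, 48, 1416] [ 0.4304 -0.0001  0.0222] shift cm [ 0.1  -0.35 14.54]
```

View pics/w9.png

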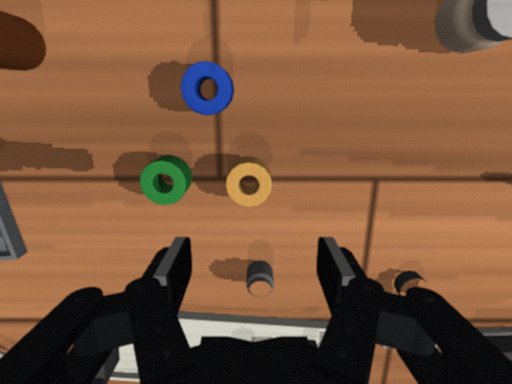

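```bash
python3 -m inch '[0,-0.3,4,0,6.5,0,-0.3,8,0,6.5,0,-0.3,12,0,6.5,0,-0.3,13.8,0,6.5,0,-0.3,14.5,0,6.5,0,-0.3,14.5,0,6.5,0,-0.3,14.5,0,0,0,-0.3,14.5,0,0,0,-0.3,14.5,0,0,0,-0.3,14.5,0,0,0,-0.3,14.5,0,0,0,-0.3,14.5,0,0,0,-0.3,14.5,0,0]'
```

```text
t: 25.88
position: [0.433, 0.0005, 0.0082]
orientation: [0.002, -0.0, 1.0, -0.001]
force: [-1.3, -2.7, 6.9]
opening: 0.489
```

```bash
python3 -m inch '[0,0,0,0,0,0,0,-3,0,0,0,0,-7,0,0,-1,4,-9,0,0,-2,8,-9,0,0,-3,12,-9,0,0,-4,16,-9,0,0,-4.7,20,-9,0,0,-4.7,24,-9,0,0,-4.7,28,-9,0,0,-4.7,32,-8,0,0,-4.7,34.3,-5.2,0,0,-4.7,34.3,-5.2,0,0,-4.7,34.3,-5.2,0,0,-4.7,34.3,-5.2,0,0,-4.7,34.3,-5.2,0,0]'
python3 - <<'E'
from h import *
p=robot.read_camera("wrist");np.save("w10.npy",p,allow_pickle=True); st=robot.get_state()
print(st["position"],st["orientation"],st["opening"])
im=cv2.cvtColor(p["frame"],cv2.COLOR_RGB2BGR)
cv2.imwrite("pics/w10z.png",cv2.resize(im[120:320,170:340],None,fx=3,fy=3,interpolation=cv2.INTER_NEAREST))
E
```

```text
t: 27.22
position: [0.479, 0.3438, 0.0597]
orientation: [0.001, 0.0, 1.0, 0.0]
force: [-0.7, 0.2, -2.4]
opening: 0.485
[0.4792797  0.34370244 0.05998023] [1.21396948e-03 6.53731272e-04 9.99998942e-01 4.64077869e-04] 0.488719654822749
```

View pics/w10z.png

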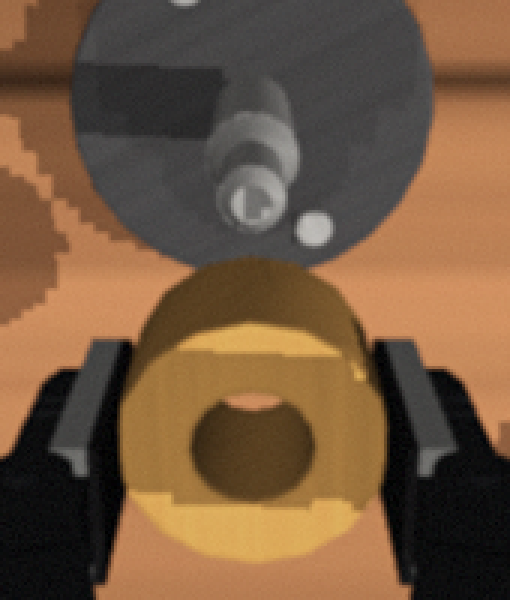

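```bash
python3 -c '
from rel import *
rel("w10",(252,204),[120,323,386,562],[190,393,315,501],.022,.0095,.0818)'; python3 -m inch '[0,0,-4,0,0,0,0,-4,0,0,2,0,-4,0,0,4,0,-4,0,0,4,0,-4,0,0,4,0,-4,0,0,4,0,-4,0,0,4,0,-4,0,0]'
```

```text
tip [0.4397 0.3448 0.081 ]
0.0798 [0.4802 0.3449 0.0212] [0.4803 0.3448 0.0098] need dx dy mm [-40.5  -0.1] [-40.6  -0. ]
0.0818 [0.4789 0.3448 0.0208] [0.479  0.3448 0.0096] need dx dy mm [-39.2  -0.1] [-39.3  -0. ]
0.0838 [0.4777 0.3448 0.0205] [0.4777 0.3448 0.0095] need dx dy mm [-38.   -0.1] [-38.  -0.]
t: 27.93
position: [0.4394, 0.3442, 0.0992]
orientation: [0.001, 0.0, 1.0, 0.0]
force: [0.9, 1.4, -2.9]
opening: 0.486
```

```bash
python3 -m inch '[-0.1,0,0.5,0,0,-0.1,0,1,0,0,-0.1,0,1.5,0,0,-0.1,0,2,0,0,-0.1,0,2.4,0,0,-0.1,0,2.7,0,0,-0.1,0,2.7,0,0]'
```

```text
t: 28.52
position: [0.4384, 0.3441, 0.0702]
orientation: [-0.001, -0.0, 1.0, -0.0]
force: [-0.6, -0.9, -3.0]
opening: 0.486
```

Underside ≈0.062. Nudge x back by 1 mm and feel through the step.

```bash
python3 -m inch '[-0.1,0,0.2,0,0,-0.1,0,0.4,0,0,-0.1,0,0.6,0,0,-0.1,0,0.8,0,0,-0.1,0,1.0,0,0,-0.1,0,1.2,0,0,-0.1,0,1.2,0,0]'
```

```text
t: 29.1
position: [0.4397, 0.3442, 0.0588]
orientation: [-0.0, -0.0, 1.0, -0.0]
force: [-0.4, -0.2, -3.1]
opening: 0.487
```

Past the step (underside ≈0.051) with no force. On to the base (TCP ≈0.020).

```bash
python3 -m inch '[0,0,0.6,0,0,0,0,1.2,0,0,0,0,1.8,0,0,0,0,2.4,0,0,0,0,3,0,0,0,0,3.4,0,0,0,0,3.7,0,0,0,0,3.8,0,0,0,0,3.8,0,0]'; python3 -m inch '[0,0,0.1,0,0,0,0,0.2,0,0,0,0,0.2,0,0]'
```

```text
t: 29.85
position: [0.4399, 0.3443, 0.021]
orientation: [-0.0, -0.0, 1.0, -0.0]
force: [0.4, -0.3, -2.9]
opening: 0.484
t: 30.1
position: [0.4402, 0.3445, 0.0203]
orientation: [0.0, -0.0, 1.0, -0.0]
force: [-3.1, -2.6, 3.1]
opening: 0.485
```

```bash
python3 -m inch '[0,0,0,0,5.6,0,0,0,0,5.6,0,0,0,0,5.6,0,0,0,0,5.6,0,0,0,0,0,0,0,0,0,0,0,0,0,0,0,0,0,0,0,0,0,0,0,0,0,0,0,0,0,0,0,0,0,0,0]';  python3 -m inch '[0,0,-2,0,0,0,0,-5,0,0,0,0,-9,0,0,0,0,-13,0,0,-4,-4,-15,0,0,-7,-8,-16,0,0,-10,-12,-16,0,0,-13,-16,-16,0,0,-16,-20,-16,0,0,-18,-24,-16,0,0,-20,-28,-16,0,0,-20.8,-32,-16,0,0,-20.8,-36,-16,0,0,-20.8,-40,-16,0,0,-20.8,-44,-16,0,0,-20.8,-44,-16,0,0,-20.8,-44,-16,0,0,-20.8,-44,-16,0,0]'; python3 look.py w11
```

```text
t: 31.02
position: [0.4403, 0.3446, 0.0198]
orientation: [0.0, -0.0, 1.0, 0.0]
force: [-2.3, -1.3, 5.5]
opening: 0.484
t: 32.52
position: [0.6475, -0.0991, 0.178]
orientation: [-0.001, 0.002, 1.0, -0.0]
force: [-0.9, 0.4, -3.8]
opening: 0.489
32.5667 [ 0.6474 -0.0968  0.178 ] [-0.001   0.0014  1.      0.0005] 0.4839521359632001
[326, 169, 31, 32, 453] [ 0.6572 -0.0091  0.0164] shift cm [-0.99  8.75 17.2 ]
[209, 207, 90, 101, 5032] [ 0.7425 -0.099   0.0557] shift cm [-9.54 -0.22 17.18]
[352, 364, 38, 16, 383] [0.9059 0.049  0.02  ] shift cm [-25.84  14.63  17.16]
```

View pics/w11.png

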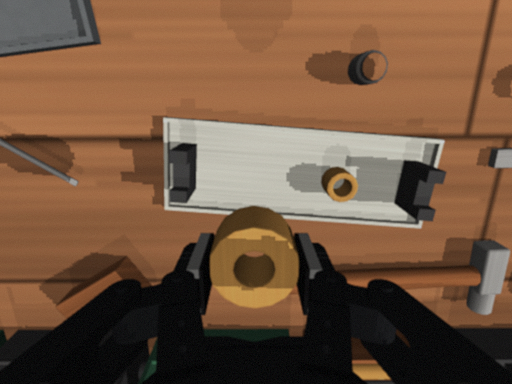

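```bash
python3 -m inch '[0,0.3,4,0,0,0,0.3,8,0,0,0,0.3,12,0,0,0,0.3,14.5,0,0,0,0.3,15.7,0,0,0,0.3,16.1,0,0,0,0.3,16.3,0,0,0,0.3,16.3,0,0]'; python3 -m inch '[0,0,0.1,0,0,0,0,0.2,0,0,0,0,0.2,0,0]'
```

```text
t: 33.23
position: [0.6495, -0.0923, 0.0179]
orientation: [0.001, -0.001, 1.0, -0.0]
force: [-0.3, -0.3, -2.1]
opening: 0.487
t: 33.48
position: [0.6491, -0.0929, 0.0158]
orientation: [0.001, -0.0, 1.0, -0.0]
force: [-0.6, 0.0, -3.2]
opening: 0.481
```

```bash
python3 -m inch '[0,0,0.1,0,0,0,0,0.2,0,0,0,0,0.2,0,0]';python3 -m inch '[0,0,0.1,0,0,0,0,0.1,0,0]'
```

```text
t: 33.73
position: [0.6485, -0.0928, 0.0128]
orientation: [0.0, -0.0, 1.0, -0.0]
force: [-1.9, -0.8, 0.0]
opening: 0.485
t: 33.9
position: [0.6486, -0.0928, 0.0128]
orientation: [0.0, -0.0, 1.0, -0.0]
force: [-3.6, 1.3, 7.1]
opening: 0.488
```

```bash
python3 -m inch '[0,0,0,0,5.6,0,0,0,0,5.6,0,0,0,0,5.6,0,0,0,0,5.6,0,0,-4,0,5.6,0,0,-8,0,5.6,0,0,-12,0,5.6,0,3,-16,0,5.6,0,7,-20,0,5.6,0.5,11,-20,0,5.6,1,15,-20,0,5.6,1.5,19,-20,0,5.6,2,23,-20,0,5.6,2.5,27,-20,0,5.6,3,31,-20,0,5.6,4,35,-20,0,5.6,4,35,-20,0,5.6,4,35,-20,0,5.6,4,35,-20,0,5.6,4,35,-20,0,5.6]'
python3 - <<'E'
from h import *
np.set_printoptions(precision=4,suppress=True)
p=robot.read_camera("wrist");save(p,"w12.png");np.save("w12.npy",p,allow_pickle=True); st=robot.get_state()
print(st["t"],st["position"],st["orientation"],st["joint_pos"])
r=robot.trace(p,"bar")[0]; print(r["conf"],r["box"]); ys,xs=np.nonzero(r["region"])
print(cv2.minAreaRect(np.c_[xs,ys].astype(np.int32)))
print([(l["conf"],onz(p,l["xy"],0)) for l in robot.landmark_of(p,"bar")])
a=robot.read_camera("top");save(a,"top2.png")
E
```

```text
t: 35.57
position: [0.6085, 0.2559, 0.2111]
orientation: [-0.0, 0.0, 1.0, -0.0]
force: [-0.3, -0.8, -0.8]
opening: 0.659
35.6167 [0.6086 0.2556 0.2112] [-0.      0.0009  1.     -0.0003] [ 0.2184  0.3831  1.3954 -0.0005  1.3632 -1.3505]
0.6 [176.3, 172.3, 397.8, 194.5]
((285.59832763671875, 185.46340942382812), (22.53023338317871, 223.17405700683594), 88.8655776977539)
[(0.83, array([0.6318, 0.2953, 0.    ]))]
```

View pics/w12.png

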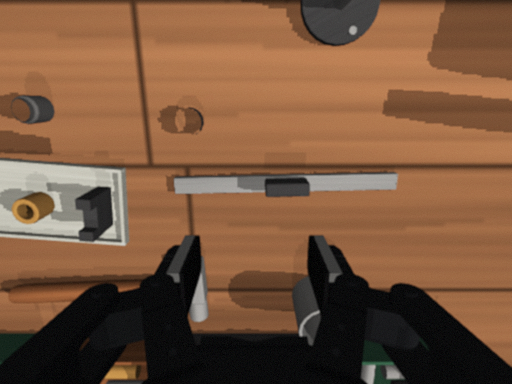

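```bash
cat > bar.py <<'E'
from h import *
np.set_printoptions(precision=4,suppress=True)
def strip(p,guess,zt,L=.27,W=.02,half=None,d=.03):
    "fit strip edges by sampling gray profile across the projected strip outline: returns centre, angle"
    g=cv2.GaussianBlur(cv2.cvtColor(p["frame"],cv2.COLOR_RGB2HSV)[...,1],(3,3),0).astype(np.float32)
    def outline(v,ts):
        c=np.array([v[0],v[1],zt]);a=v[2];u=np.array([-np.sin(a),np.cos(a),0]);n=np.array([np.cos(a),np.sin(a),0])
        return c,u,n
    def f(v):
        c,u,n=outline(v,0); tot=0
        val=[]
        for s in np.linspace(-.49,.49,40):
            if abs(s*L)<.03: continue
            for k in(-.4,-.2,0,.2,.4): val.append((c+u*s*L+n*k*W,1))
            for k in(-.62,.62): val.append((c+u*s*L+n*k*W,-2.5))
        for e in(-1,1):
            for k in(-.4,0,.4):
                val.append((c+u*e*(L/2+.003)+n*k*W,-6)); val.append((c+u*e*(L/2-.003)+n*k*W,6))
        for X,w in val:
            q=proj(p,X); 
            if 0<=q[0]<511 and 0<=q[1]<383: tot+=w*float(cv2.getRectSubPix(g,(1,1),(float(q[0]),float(q[1])))[0,0])
        return tot
    from scipy.optimize import minimize
    best=min((minimize(f,[guess[0]+a,guess[1]+b,guess[2]],method="Nelder-Mead",options=dict(initial_simplex=[[guess[0]+a,guess[1]+b,guess[2]],[guess[0]+a+.004,guess[1]+b,guess[2]],[guess[0]+a,guess[1]+b+.004,guess[2]],[guess[0]+a,guess[1]+b,guess[2]+.02]])) for a in(-.003,0,.003) for b in(-.004,0,.004)),key=lambda r:r.fun)
    return best.x,best.fun
E
python3 - <<'E'
from bar import *
p=np.load("w12.npy",allow_pickle=True).item()
e=[onz(p,q,.01) for q in((175,179),(176,194),(396,174),(397,189))];print(e)
l=(e[0]+e[1])/2;r=(e[2]+e[3])/2;print("centre",(l+r)/2,"len",np.linalg.norm(r-l),"ang",np.degrees(np.arctan2(-(r-l)[0],(r-l)[1])))
x,f=strip(p,[*((l+r)/2)[:2],np.arctan2(-(r-l)[0],(r-l)[1])],.01);print(x,np.degrees(x[2]),f)
v=cv2.cvtColor(p["frame"],cv2.COLOR_RGB2HSV)[...,2]
m=((v<70)*255).astype(np.uint8);m[:172]=0;m[200:]=0;m[:,:255]=0;m[:,320:]=0
n,lab,s,c=cv2.connectedComponentsWithStats(m);i=1+np.argmax(s[1:,4]);print("block",s[i],onz(p,[s[i][0]+s[i][2]/2-.5,s[i][1]+s[i][3]/2-.5],.03))
E
```

```text
[array([0.6264, 0.162 , 0.01  ]), array([0.6454, 0.1616, 0.01  ]), array([0.6206, 0.4268, 0.01  ]), array([0.6394, 0.4307, 0.01  ])]
centre [0.6329 0.2953 0.01  ] len 0.2670569544467631 ang 1.2568560746090724
[0.6313 0.2945 0.0191] 1.0923242432884785 -23486.537506580353
block [265 178  44  18 695] [0.6299 0.2941 0.03  ]
```

```bash
python3 -m inch '[-1,2,3,7,4,-2.3,3.9,6,14,4,-2.3,3.9,10,21,4,-2.3,3.9,13,28,4,-2.3,3.9,13,35,4,-2.3,3.9,13,42,4,-2.3,3.9,13,49,4,-2.3,3.9,13,56,4,-2.3,3.9,13,63,4,-2.3,3.9,13,70,4,-2.3,3.9,13,77,4,-2.3,3.9,13,84,4,-2.3,3.9,13,88.9,4,-2.3,3.9,13,88.9,4,-2.3,3.9,13,88.9,4,-2.3,3.9,13,88.9,4]'
python3 - <<'E'
from bar import *
st=robot.get_state();p=robot.read_camera("wrist");save(p,"w13.png");np.save("w13.npy",p,allow_pickle=True)
print(st["position"],st["orientation"],st["joint_pos"])
x,f=strip(p,[.6315,.2945,.019],.01);print(x,np.degrees(x[2]),f)
g=lambda X:np.round(proj(p,X))
print("proj ends",g([.6315,.2945+.135,.01]),g([.6315,.2945-.135,.01]))
v=cv2.cvtColor(p["frame"],cv2.COLOR_RGB2HSV)
for xx in range(180,330,6): pass
print([ (l["conf"],onz(p,l["xy"],0)) for l in robot.landmark_of(p,"bar")],[np.round(b["box"]) for b in robot.boxes_of(p,"bar")])
E
```

```text
t: 37.1
position: [0.6313, 0.2958, 0.0813]
orientation: [0.0, 0.7, 0.715, 0.0]
force: [-0.4, -0.3, 0.4]
opening: 0.468
[0.6313 0.2958 0.0813] [0.     0.6996 0.7146 0.    ] [ 0.2684  0.5931  1.3719 -0.      1.1766  0.2472]
[0.6325 0.2927 0.0176] 1.0073749453439682 -23596.078335285187
proj ends [258.   4.] [250. 345.]
[(0.6, array([0.6332, 0.2964, 0.    ]))] [array([239.,   3., 272., 342.])]
```

```bash
python3 -m inch '[-0.1,0,2,0,4,-0.1,0,4,0,4,-0.1,0,5.5,0,4,-0.1,0,6.3,0,4,-0.1,0,6.7,0,4,-0.1,0,6.7,0,4,-0.1,0,6.7,0,4]'; python3 -m inch '[0,0,0,0,0,0,0,0,0,0,0,0,0,0,0,0,0,0,0,0,0,0,0,0,0,0,0,0,0,0,0,0,0,0,0,0,0,0,0,0]'
```

```text
t: 37.83
position: [0.6315, 0.2956, 0.0148]
orientation: [0.0, 0.7, 0.714, 0.0]
force: [0.5, 0.6, 0.7]
opening: 0.467
t: 38.5
position: [0.632, 0.2957, 0.0158]
orientation: [0.001, 0.7, 0.714, 0.001]
force: [-1.0, -0.3, 5.2]
opening: 0.171
```

```bash
python3 - <<'E'
from bar import *
for n,seed in(("w5",(200,160)),("w11",(260,150))):
    p=np.load(n+".npy",allow_pickle=True).item(); h=cv2.cvtColor(p["frame"],cv2.COLOR_RGB2HSV)
    m=((h[...,1]<75)&(h[...,2]>70)).astype(np.uint8)
    k,l,s,c=cv2.connectedComponentsWithStats(m); i=l[seed[1],seed[0]]; print(n,s[i])
    ys,xs=np.nonzero(l==i)
    hull=cv2.convexHull(np.c_[xs,ys].astype(np.float32))[:,0]
    W=np.array([onz(p,q,.013)[:2] for q in hull],dtype=np.float32)*1000
    (c,sz,a)=cv2.minAreaRect(W); print(c,sz,a, np.round(cv2.boxPoints((c,sz,a)),1).tolist())
    # notch cheek tops: dark blobs
    m=((h[...,2]<75)&(l!=i)).astype(np.uint8);m[:110]=0;m[235:]=0
    k,l2,s,c=cv2.connectedComponentsWithStats(m)
    print([(s[j].tolist()) for j in range(1,k) if s[j][4]>80])
E
```

```text
w5 [   70   112   279   111 21216]
(651.5693969726562, -50.098480224609375) (291.6836242675781, 101.6865234375) 85.28008270263672 [[588.9000244140625, -191.3000030517578], [690.2000122070312, -199.60000610351562], [714.2000122070312, 91.0999984741211], [612.9000244140625, 99.4000015258789]]
[[32, 131, 40, 6, 163], [66, 137, 44, 59, 1914], [504, 144, 8, 16, 103], [308, 156, 31, 58, 1270], [230, 222, 33, 13, 299]]
w11 [  163   117   282   112 20437]
(651.6151123046875, -49.452239990234375) (290.17694091796875, 101.69168853759766) 85.2492446899414 [[588.9000244140625, -189.8000030517578], [690.2999877929688, -198.3000030517578], [714.2999877929688, 90.9000015258789], [613.0, 99.30000305175781]]
[[0, 136, 63, 25, 367], [117, 136, 46, 6, 181], [168, 143, 28, 59, 1341], [395, 145, 51, 78, 2010], [488, 148, 11, 19, 121], [322, 168, 22, 24, 193], [335, 180, 17, 16, 156], [216, 207, 42, 28, 419]]
```

```bash
python3 -m inch '[0,0,-2,0,0,0,0,-5,0,0,0,0,-8,0,0,-3,0,-9,0,0,-6,0.5,-9,1,0,-9,1,-9,2,0,-12,1.3,-9,3,0,-15,1.3,-9,4,0,-18,1.3,-9,5,0,-21,1.3,-9,5.8,0,-24,1.3,-9,5.8,0,-27,1.3,-9,5.8,0,-30,1.3,-9,5.8,0,-32.5,1.3,-9,5.8,0,-34.4,1.3,-9,5.8,0,-34.4,1.3,-9,5.8,0,-34.4,1.3,-9,5.8,0,-34.4,1.3,-9,5.8,0,-34.4,1.3,-9,5.8,0]'
python3 - <<'E'
from h import *
st=robot.get_state();p=robot.read_camera("wrist");save(p,"w14.png");np.save("w14.npy",p,allow_pickle=True)
q=st["orientation"];print(st["position"],q,"heading",np.degrees(2*np.arctan2(q[2],q[1])),st["opening"],st["force"])
print("target shift",tool([.6517,-.0486,st["position"][2]],st))
print([(np.round(l["xy"],1),l["conf"],onz(p,l["xy"],.042)) for l in robot.landmark_of(p,"pass_tray_notch_l")],[(np.round(b["box"]),b["conf"]) for b in robot.boxes_of(p,"bar")])
E
```

```text
t: 40.08
position: [0.6502, -0.0472, 0.1037]
orientation: [-0.001, 0.735, 0.678, -0.0]
force: [-0.6, 0.2, -3.3]
opening: 0.169
[ 0.65023996 -0.04715262  0.10372047] [-5.93779531e-04  7.35119924e-01  6.77936800e-01 -2.01245426e-04] heading 85.36527458579911 0.1694044058051094 [-0.62644445  0.22317406 -3.32050397]
target shift [-0.13  0.16 -0.  ]
[] [(array([230.,   0., 276., 342.]), 0.58)]
```

```bash
python3 -m inch '[-0.1,0.1,0.5,0,0,-0.1,0.1,1,0,0,-0.1,0.1,1.6,0,0,-0.1,0.1,2.2,0,0,-0.1,0.1,2.6,0,0,-0.1,0.1,2.6,0,0,-0.1,0.1,2.6,0,0]'
python3 - <<'E'
from h import *
st=robot.get_state();q=st["orientation"];print(st["position"],np.degrees(2*np.arctan2(q[2],q[1])),tool([.6517,-.0486,.0577],st))
E
```

```text
t: 40.82
position: [0.6512, -0.0493, 0.0776]
orientation: [-0.0, 0.735, 0.678, -0.0]
force: [-0.6, 0.3, -3.1]
opening: 0.17
[ 0.65124349 -0.04932727  0.07763044] 85.30534420812285 [0.08 0.04 1.99]
```

```bash
python3 -m inch '[0.1,0,0.3,0,0,0.1,0,0.6,0,0,0.1,0,0.9,0,0,0.1,0,1.2,0,0,0.1,0,1.5,0,0,0.1,0,1.8,0,0,0.1,0,1.8,0,0]'; python3 -m inch '[0,0,0.1,0,0,0,0,0.2,0,0,0,0,0.2,0,0]'
```

```text
t: 41.4
position: [0.6511, -0.0482, 0.0593]
orientation: [-0.001, 0.735, 0.678, -0.0]
force: [0.1, 0.8, -3.9]
opening: 0.166
t: 41.65
position: [0.6517, -0.0483, 0.0582]
orientation: [-0.0, 0.735, 0.678, -0.0]
force: [0.3, -0.0, -3.5]
opening: 0.172
```

```bash
python3 -m inch '[0,0,0.1,0,0,0,0,0.2,0,0,0,0,0.2,0,0]'
```

```text
t: 41.9
position: [0.652, -0.0484, 0.0578]
orientation: [0.0, 0.735, 0.678, 0.0]
force: [-4.2, 0.3, 4.9]
opening: 0.175
```

```bash
python3 -m inch '[0,0,0,0,4,0,0,0,0,4,0,0,0,0,4,0,0,0,0,4,0,0,-3,0,4,0,0,-7,0,4,0,0,-11,-7,4,0,0,-15,-14,4,0,0,-15,-21,4,0,0,-15,-28,4,0,0,-15,-35,4,0,0,-15,-42,4,0,0,-15,-49,4,0,0,-15,-56,4,0,0,-15,-63,4,0,0,-15,-70,4,0,0,-15,-77,4,0,0,-15,-84,4,0,0,-15,-91,4,0,0,-15,-94.7,4]'; python3 -m inch '[0,0,0,0,8,0,0,0,0,8,0,0,0,0,8]'
python3 - <<'E'
from bar import *
st=robot.get_state();p=robot.read_camera("wrist");save(p,"w15.png");np.save("w15.npy",p,allow_pickle=True)
print(st["position"],st["orientation"])
x,f=strip(p,[.6516,-.0498,np.radians(-4.75)],.052);print("bar at z.052",x,np.degrees(x[2]),f)
h=cv2.cvtColor(p["frame"],cv2.COLOR_RGB2HSV)
m=((h[...,1]<75)&(h[...,2]>70)).astype(np.uint8)
k,l,s,c=cv2.connectedComponentsWithStats(m); q=proj(p,[.61,-.05,.005]).astype(int); i=l[q[1],q[0]];print(s[i])
ys,xs=np.nonzero(l==i);hull=cv2.convexHull(np.c_[xs,ys].astype(np.float32))[:,0]
W=np.array([onz(p,u,.013)[:2] for u in hull],dtype=np.float32)*1000;print("tray",cv2.minAreaRect(W))
im=cv2.cvtColor(p["frame"],cv2.COLOR_RGB2BGR);cv2.imwrite("pics/w15z.png",cv2.resize(im[90:290,90:430],(782,460),interpolation=cv2.INTER_CUBIC))
E
```

```text
t: 43.57
position: [0.6518, -0.0484, 0.2063]
orientation: [0.0, -0.003, 1.0, -0.0]
force: [0.4, 0.7, -1.3]
opening: 0.47
t: 43.82
position: [0.6517, -0.0483, 0.2063]
orientation: [0.0, 0.001, 1.0, 0.0]
force: [0.8, 1.1, -0.1]
opening: 0.87
[ 0.6517 -0.0483  0.2063] [0.    0.001 1.    0.   ]
bar at z.052 [ 0.6513 -0.049  -0.0824] -4.7213728851466925 -11675.850810050964
[  121   111   264   105 18213]
tray ((651.53369140625, -48.922149658203125), (304.3868713378906, 101.83895111083984), 85.20531463623047)
```

View pics/w15z.png

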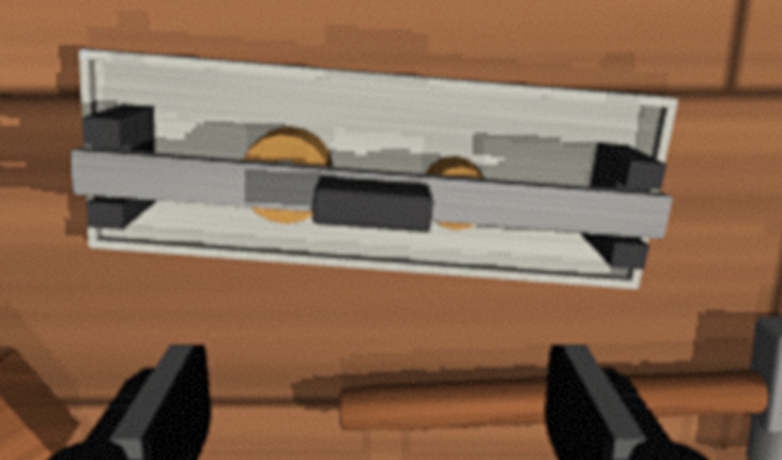

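```bash
python3 - <<'E'
from bar import *
p=np.load("w15.npy",allow_pickle=True).item()
l=onz(p,[121.5,164.8],.052);r=onz(p,[380.4,184.3],.052);print(l,r,(l+r)/2,np.linalg.norm(l-r))
g=cv2.cvtColor(p["frame"],cv2.COLOR_RGB2HSV)[...,1].astype(int)
d=np.array([.0826,.9966,0]);n=np.array([.9966,-.0826,0])
for e in(-1,1):
    prof=[]
    for s in np.arange(.125,.146,.001):
        v=[]
        for k in(-.005,0,.005):
            q=proj(p,np.array([.6514,-.0497,.052])+d*e*s+n*k); v.append(cv2.getRectSubPix(g.astype(np.float32),(1,1),tuple(map(float,q)))[0,0])
        prof.append(int(np.mean(v)))
    print(e,prof)
# tray outer corners, as seen
z=lambda u,v:onz(p,[90+u/2.3,90+v/2.3],.013)
c=[z(79,49),z(678,99),z(638,289),z(88,247)];print(np.mean(c,0),c)
# support outer cheek edges
z2=lambda u,v:onz(p,[90+u/2.3,90+v/2.3],.054)
print("cheek outer L/R",z2(84,128),z2(664,180))
t=robot.read_camera("top");s=robot.read_camera("scene")
for nm,q in(("top",t),("scene",s)):
    print(nm,[(round(x["conf"],2),onz(q,x["xy"],.042)) for x in robot.landmark_of(q,"bar")],[(np.round(x["box"]).tolist(),round(x["conf"],2)) for x in robot.boxes_of(q,"bushing_a")])
E
```

```text
[ 0.6415 -0.1827  0.052 ] [0.663  0.0848 0.052 ] [ 0.6523 -0.049   0.052 ] 0.2683834653552394
-1 [8, 9, 8, 8, 9, 8, 8, 7, 13, 47, 114, 150, 147, 145, 146, 143, 146, 145, 145, 146, 147]
1 [8, 9, 10, 9, 10, 9, 9, 7, 10, 37, 89, 132, 146, 144, 144, 144, 143, 144, 144, 143, 142]
[ 0.6524 -0.0491  0.013 ] [array([ 0.5903, -0.1892,  0.013 ]), array([0.6147, 0.0995, 0.013 ]), array([0.7145, 0.0913, 0.013 ]), array([ 0.6901, -0.1979,  0.013 ])]
cheek outer L/R [ 0.6216 -0.1741  0.054 ] [0.6454 0.08   0.054 ]
top [] [([123.0, 186.0, 155.0, 215.0], 0.67), ([360.0, 210.0, 370.0, 222.0], 0.65), ([283.0, 147.0, 296.0, 157.0], 0.62), ([272.0, 210.0, 287.0, 226.0], 0.46), ([255.0, 234.0, 272.0, 251.0], 0.46)]
scene [(0.81, array([ 0.6476, -0.0502,  0.042 ]))] [([296.0, 160.0, 315.0, 184.0], 0.87), ([207.0, 242.0, 219.0, 258.0], 0.6), ([396.0, 275.0, 434.0, 317.0], 0.6), ([261.0, 173.0, 280.0, 191.0], 0.58), ([184.0, 216.0, 202.0, 238.0], 0.43)]
```

```bash
python3 -c '
from h import *
print(robot.close_job(), robot.get_state()["t"])'
```

```text
the job is handed in; nothing more can be done
the job is handed in; nothing more can be done
```

The job is done and handed in at about 44 s of simulated time. Three bushings were on the bench (32, 38 and 44 mm), and I gauged them in that order.

| Bushing | Outside diameter | Where it stopped | Placed |
|---|---|---|---|
| bushing_a | 32 mm | gauge's base | pass tray |
| bushing_b | 38 mm | pin's step (underside about 57 mm) | reject pan |
| bushing_c | 44 mm | gauge's base | pass tray |

I saw no bushing_d or bushing_e. The bar lies in both notches across the tray's supports.

**Last checks:**
- **Bar position:** in the final wrist picture its ends are equal to within about 1 mm about the tray's centre, and it is parallel to the tray within about 0.1°.
- **Passed bushings:** both show between the supports, under the bar. I last saw the smaller one standing upright before the bar went on.
- **Rejected bushing:** the top camera's detector puts it in the pan.
- **Handling force:** the highest wrist reading at the end of any move was about 15 N.

**What disagreed or was not checked:**
- The scene camera's bar reading differed by about 4 mm across the bar's width, and the top camera did not find the bar. I went by the wrist view.
- The slug, the grease pot, the screwdriver and the blue and green look-alikes were not measured again at the end. None was touched on purpose, and no collision showed.

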